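# Slide the board carrier under the magnifier bridge

## Robot

A 6-joint arm with a two-finger parallel gripper is mounted at the origin on the work surface. World frame = base frame: x ahead of the robot, y to its left, z up, the work surface at z = 0. Lengths are in m, angles in rad, forces in N, time in s.
With the tool pointing down it reaches from about 0.35 to 0.85 m from the base axis. Payload 8.1 kg.
Tool frame: the origin (TCP) lies midway between the tips of the shut fingers; the grasp point (between the pads) lies 19 mm behind it; z points along the fingers, y is the line along which they close (so a half turn about z gives the same grasp; the last joint's range is limited). The gripper opens to 93 mm and grips with 3 to 60 N. Pads are 15 mm wide; open, the fingers measure 128 mm over their backs; the gripper's body (75 mm by 188 mm) begins 65 mm behind the grasp point.
Start: joints at [1.215, 0.13, 1.488, -0, 1.523, -0.085], TCP at [0.16, 0.578, 0.198] pointing down, gripper open.
Joint ranges: [-2.96, 2.96], [-0.89, 2.26], [0.02, 2.5], [-1.34, 4.48], [0, 2.73], [-2.66, 2.66]. Speed limits (rad/s): [2.39, 2.39, 2.79, 3.14, 3.14, 3.14].

## Interface

Orientations are given as a unit quaternion [x, y, z, w].
In Python, from bench import ctrl, vision, spot_in, tip_of gives the robot as it stands.
- The arm moves only by the shell command python3 -m pendant 'ROWS' [FORCE]. ROWS is JSON, a list of rows, each a list of 7 numbers: the shift along the tool's x, y, z in units of 40 mm (1.0 is 40 mm), then the turn, a rotation vector about the tool's x, y, z in units of 6 degrees (1.0 is 6 degrees), then the opening, from 0 (shut) to 1 (fully open). A call has 1 to 20 rows; each row is the pose to reach, as a shift and turn from the pose commanded when the call began, along the tool's axes at that moment; what a row does not reach only later rows make up. A row lasts 1/10 s, in which the tool goes at most 50 mm and 8.59 degrees, less where a joint would pass 70% of its speed; a pose out of reach is approached as far as the arm can. A call with a gripper value outside its range is refused whole. The fingers move at their own pace and stop on an object; FORCE is the grip in N (left out, the last holds). Time passes only in rows, so rows that repeat a pose let the fingers close. It gives the time, the measured TCP pose, the force, the opening and the grip force at its end, in the units of the state.
- ctrl.read_state(): the state, without advancing time (a new reading comes with each control period).
- vision.capture(name): name is "scene" or "top" or "wrist"; returns a dict with "image" (420x560x3 uint8, red, green, blue), "mtx" (3x3 intrinsics, pixels), "origin" and "rotation" of the camera in the world. Camera axes: x right, y up, looking along -z (the intrinsics and any distortion apply to the point x, -y, -z); pixel columns grow to the right and rows downward; lengths in m; the calibration is good to about 2 mm. A picture is of the moment at which its call begins. There is no depth.
- ctrl.job_done(): hands the job in; it is judged then, once.
Trained networks look in the newest picture that a camera, given by its name, has taken for a name from the list of things; names that differ only in an ending like _2 or _b are one class to them, and where a whole thing is asked for, a point or a joint stands for the part that bears it (a point fixed in the world has none). Each returns a list of dicts, best first, with "conf" (0 to 1); they miss things now and then, are a little off and sometimes report something else, mostly with a low value. They report only what shows in the picture. A call takes as long as a camera call. They do not tell look-alikes from the thing itself.
- spot_in(camera, label): "extent" ([left, top, right, bottom] in pixels, round what is visible of it).
- tip_of(camera, label): "location" ([column, row] in pixels: a listed point, or the origin of a listed thing).
The state is a dict: "t": time; "joint_pos": joint angles; "qvel": joint speeds; "joint_efforts": joint torques, N m; "tcp_pos": TCP position; "tool_rot": TCP orientation; "ft_force": force on the tool from outside, world axes, zero at the start; "wrist_torque": the same for the moment, N m; "finger_gap": finger opening in m; "grip_force": force on a finger pad.
Only numpy, scipy, OpenCV 4.12 (cv2) and the standard library are available. Lean on these libraries where they do the work, as an engineer would, in place of code of your own. Each camera call takes 0.05 s, during which the arm holds its last target. There are 200 camera calls.

## Task

Push the flat board carrier (the one with only low parts on it, not the one with the tall coil cans) along the bench and under the low magnifier bridge until its leading edge sits squarely against the stop bar behind the bridge. Only push it with the fingers: keep it flat on the bench without lifting or tipping it, leave the other things on the bench where they are, and finish with the hand clear.

Things in the scene. Friction and masses are not known exactly. Their poses are not given: they have to be found in the camera images.
- flat_carrier: Board carrier to push: loose aluminium plate, 80 (its x) x 130 (its y) x 10 mm high, square sides, 0.25 to 0.5 kg; on it a green board (70 x 120 mm, top at 12 mm) with low black, white and steel parts, highest point 18 mm. Origin: centre of its underside; z up; y along its length, within 20 degrees of world +y, towards the bridge. Starts before the entrance, often off its line. Either short end may lead.
- bridge: Low aluminium bridge fixed to the bench. Origin: on the bench, midway between its legs, under the middle of its bar; its y axis is the way through, from the entrance (robot's right) to the stop. Side walls 22 mm high, inner faces at x = -53 and +53 mm, outer at -73 and +73, run from y = -20 to +80 mm. With the carrier home, its origin is at this origin and 45 mm of it stand out before the bar.
- bridge_bar (a point): Underside of the bridge's bar at its middle, 22 mm above the bench. The bar is 146 mm long across the passage, 40 mm deep along it (20 mm before and behind this point), its top 34 mm above the bench, with a black lens ring of radius 17 mm on it up to 42 mm.
- bridge_stop (a point): Middle of the stop bar's face, 8 mm above the bench, 65 mm past the bridge's origin along its y. The dark stop bar is 16 mm high and spans the passage between the side walls; seen from above behind the bridge's bar.
- tall_carrier: Leave alone: a carrier of the same 80 x 130 x 10 mm plate with copper coil cans and a steel box on it, 46 mm high; origin at the centre of its underside, y along its length. It stands well to one side.
- parts_tray: Leave alone: open grey tray 80 x 130 x 30 mm; origin at the centre of its underside, y along its length. It stands well to one side.
- screwdriver: Leave alone: screwdriver about 160 mm long lying on the bench on the robot's side of the bridge.
- coil_former: Leave alone: copper-brown spool, radius 19, 38 mm high, standing beyond the bridge; origin at its underside.
- knob: Leave alone: black knob, radius 17, 22 mm high, on the robot's side of the approach to the bridge; origin at its underside.
- screw_jar: Leave alone: small jar, radius 22, 50 mm high; origin at its underside.
- bearing: Leave alone: steel bearing ring, radius 18, 11 mm high, beyond the bridge; origin at its underside.
Not all that is in view belongs to the job. What is meant by the flat_carrier is not purple, and is the larger of those in its own colour. Leave any blue look-alike of the bridge alone.

How it is judged:
By the outcome, as a careful person would: the job done as asked, in the order asked, and still so for the second after the job is handed in, with the robot touching nothing.
It also fails if it takes over 64 s, if anything falls off the work surface, if the arm or the gripper's body presses on something with over 40 N, if the wrist force passes 120 N, or if a joint passes its speed limit or range.

## Working session

There is one attempt and no reset: what is moved stays moved. The work goes in short steps, Python scripts to look and compute and a shell command to move; the robot and the scene stay as the last step left them, time stands still between calls to the robot, and variables do not carry over. Pictures are saved under pics/ and viewed, at most 11 in all, crops included, and the job is handed in when it is done.

```bash
mkdir -p pics; ls; cat > h.py <<'E'
import numpy as np,cv2
from bench import ctrl,vision,spot_in,tip_of
def ray(c,uv):
    M=np.array(c["mtx"]);p=np.linalg.inv(M)@np.array([uv[0],uv[1],1.])
    return np.array(c["rotation"])@np.array([p[0],-p[1],-p[2]])
def at(c,uv,z):
    d=ray(c,uv);o=np.array(c["origin"]);return o+d*(z-o[2])/d[2]
def proj(c,P):
    q=np.array(c["rotation"]).T@(np.array(P)-np.array(c["origin"]));q=np.array([q[0],-q[1],-q[2]]);p=np.array(c["mtx"])@q;return p[:2]/p[2]
def save(c,n,box=None,s=1):
    im=c["image"][:,:,::-1]
    if box: im=im[box[1]:box[3],box[0]:box[2]]
    cv2.imwrite("pics/"+n,cv2.resize(im,None,fx=s,fy=s,interpolation=cv2.INTER_CUBIC))
E
python3 - <<'E'
from h import *
s=ctrl.read_state();print(s)
for n in("top","scene"):
    c=vision.capture(n);save(c,n+"0.png",s=1.4);print(n,[k for k in c],c["origin"],np.round(c["rotation"],3).tolist(),np.array(c["mtx"]).tolist())
    for l in("flat_carrier","bridge","bridge_bar","bridge_stop","tall_carrier"):
        z=dict(bridge_bar=.022,bridge_stop=.008).get(l,0)
        for r in tip_of(n,l)[:3]: print(l,round(r["conf"],2),np.round(r["location"]),np.round(at(c,r["location"],z),3))
E
```

```text
pics
{'t': 0.0, 'joint_pos': array([ 1.21457820e+00,  1.31180942e-01,  1.48926317e+00,  1.67146413e-05,
        1.52301539e+00, -8.53939014e-02]), 'qvel': array([ 0.00152482,  0.00137088,  0.00070212,  0.0008266 , -0.0015228 ,
       -0.00021556]), 'joint_efforts': array([-3.11866033e-04, -5.59822190e+01, -4.91763926e+01,  7.66627654e-02,
        3.49953223e-02, -1.27782032e-04]), 'tcp_pos': array([0.16027036, 0.57756517, 0.19718453]), 'tool_rot': array([ 1.34999006e-01,  9.90845294e-01, -9.08931187e-04, -2.12579164e-04]), 'ft_force': array([ 0.22298806, -0.47359818,  0.47443592]), 'wrist_torque': array([-0.06003179, -0.00208274, -0.00463472]), 'grip_force': 0.0, 'finger_gap': 0.0932647445466605}
top ['image', 'mtx', 'origin', 'rotation'] [ 0.36100764 -0.01070826  1.67267439] [0.03, -0.026, -0.705, 0.708] [[538.397238445302, 0.0, 278.36368883013387], [0.0, 538.397238445302, 204.74351361454083], [0.0, 0.0, 1.0]]Traceback (most recent call last):
  File "<stdin>", line 7, in <module>
  File "h.py", line 7, in at
    d=ray(c,uv);o=np.array(c["origin"]);return o+d*(z-o[2])/d[2]
  File "h.py", line 5, in ray
    return np.array(c["rotation"])@np.array([p[0],-p[1],-p[2]])
           ~~~~~~~~~~~~~~~~~~~~~~~^~~~~~~~~~~~~~~~~~~~~~~~~~~~~
ValueError: matmul: Input operand 1 has a mismatch in its core dimension 0, with gufunc signature (n?,k),(k,m?)->(n?,m?) (size 3 is different from 4)
```

```bash
sed -i 's/np.array(c\["rotation"\])/R(c)/; s/^def ray/from scipy.spatial.transform import Rotation\ndef R(c): return Rotation.from_quat(c["rotation"]).as_matrix()\ndef ray/' h.py
python3 - <<'E'
from h import *
for n in("top","scene"):
    c=vision.capture(n);save(c,n+"0.png",s=1.4);print(n,c["origin"],np.round(R(c),2).tolist())
    for l in("flat_carrier","bridge","bridge_bar","bridge_stop","tall_carrier","knob","screwdriver","screw_jar"):
        z=dict(bridge_bar=.022,bridge_stop=.008).get(l,0)
        for r in tip_of(n,l)[:3]: print(l,round(r["conf"],2),np.round(r["location"]),np.round(at(c,r["location"],z),3))
E
```

```text
top [ 0.36100764 -0.01070826  1.67267439] [[0.0, 1.0, -0.08], [-1.0, 0.0, -0.01], [-0.01, 0.08, 1.0]]
flat_carrier 0.93 [374. 238.] [ 0.391 -0.299  0.   ]
flat_carrier 0.84 [317. 148.] [ 0.674 -0.122  0.   ]
flat_carrier 0.64 [316. 202.] [ 0.501 -0.119  0.   ]
bridge 0.88 [174. 294.] [0.215 0.321 0.   ]
bridge 0.78 [228. 188.] [0.545 0.159 0.   ]
bridge_bar 0.89 [226. 184.] [0.557 0.161 0.022]
bridge_bar 0.66 [170. 292.] [0.225 0.328 0.022]
bridge_stop 0.94 [206. 187.] [0.547 0.224 0.008]
bridge_stop 0.85 [149. 286.] [0.24  0.396 0.008]
tall_carrier 0.72 [414. 169.] [ 0.606 -0.425  0.   ]
knob 0.56 [269. 238.] [0.389 0.028 0.   ]
screwdriver 0.71 [216. 124.] [0.748 0.197 0.   ]
screwdriver 0.68 [215. 251.] [0.35  0.195 0.   ]
screw_jar 0.44 [156. 231.] [0.409 0.381 0.   ]
screw_jar 0.18 [416. 169.] [ 0.609 -0.43   0.   ]
scene [ 1.28903752 -0.00413683  0.63544895] [[0.0, -0.6, 0.8], [1.0, -0.01, -0.01], [0.01, 0.8, 0.6]]
flat_carrier 0.87 [225. 230.] [ 0.517 -0.123  0.   ]
flat_carrier 0.59 [220. 274.] [ 0.664 -0.119  0.   ]
bridge 0.98 [344. 239.] [0.55 0.16 0.  ]
bridge 0.95 [384. 171.] [0.24 0.32 0.  ]
bridge 0.71 [375. 305.] [0.747 0.194 0.   ]
bridge_bar 0.85 [344. 226.] [0.528 0.16  0.022]
bridge_bar 0.58 [386. 162.] [0.228 0.323 0.022]
bridge_stop 0.87 [407. 167.] [0.228 0.389 0.008]
bridge_stop 0.58 [373. 236.] [0.548 0.227 0.008]
tall_carrier 0.83 [ 79. 252.] [ 0.597 -0.443  0.   ]
knob 0.59 [282. 202.] [0.402 0.015 0.   ]
screwdriver 0.62 [351. 194.] [0.36  0.204 0.   ]
screwdriver 0.46 [ 81. 257.] [ 0.613 -0.432  0.   ]
screw_jar 0.54 [419. 207.] [0.419 0.372 0.   ]
```

View pics/top0.png

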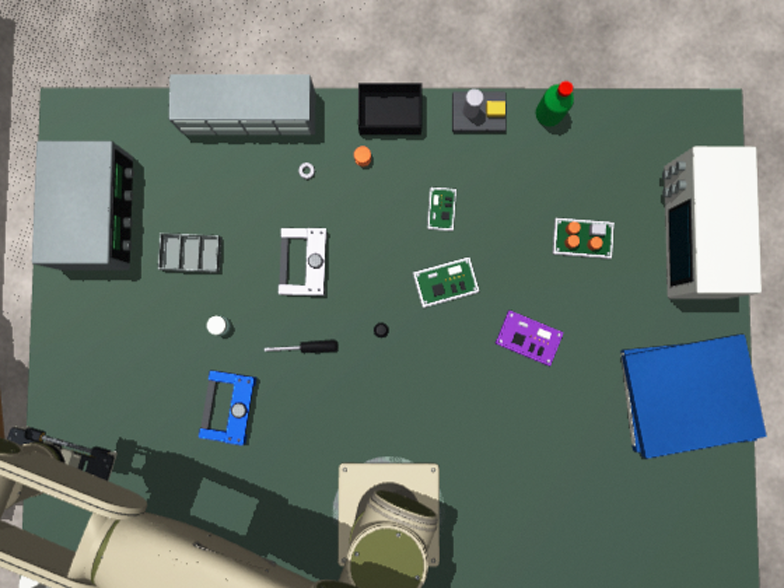

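View pics/scene0.png

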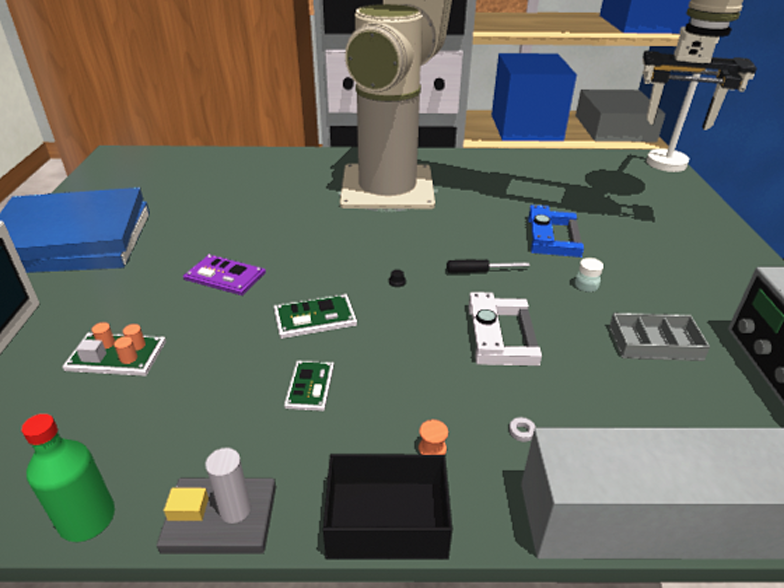

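```bash
cat >> h.py <<'E'
def rim(c,box,z,th=170):
    x0,y0,x1,y1=box;im=c["image"][y0:y1,x0:x1]
    s=6;g=cv2.resize(im.min(2),None,fx=s,fy=s,interpolation=cv2.INTER_CUBIC)
    m=(g>th).astype(np.uint8)
    pts=np.argwhere(m)[:,::-1]
    uv=(pts+.5)/s-.5+[x0,y0]
    W=np.array([at(c,p,z)[:2] for p in cv2.convexHull(uv.astype(np.float32))[:,0]])
    return cv2.minAreaRect((W*1000).astype(np.float32))
E
python3 - <<'E'
from h import *
c=vision.capture("top")
save(c,"crop.png",(190,120,390,270),4)
for th in(110,130,150,170): print(th,"car",rim(c,(290,178,348,224),.010,th),"br",rim(c,(192,157,240,217),.028,th))
print(c["image"][200,180:250:3].tolist())
E
```

```text
110 car ((504.6380615234375, -124.08551788330078), (84.59121704101562, 133.6525421142578), 15.870728492736816) br ((548.1640625, 193.18624877929688), (102.00511932373047, 150.92181396484375), 88.47154235839844)
130 car ((504.7823181152344, -124.16140747070312), (83.44241333007812, 132.7793731689453), 15.938240051269531) br ((548.3816528320312, 193.09027099609375), (100.56803894042969, 149.65200805664062), 88.34880828857422)
150 car ((504.7879638671875, -124.14879608154297), (82.36784362792969, 131.8737335205078), 15.876202583312988) br ((548.6067504882812, 193.0355682373047), (99.68032836914062, 149.10549926757812), 88.36505126953125)
170 car ((504.87298583984375, -124.26168823242188), (81.48377990722656, 131.105224609375), 15.811497688293457) br ((548.3895874023438, 192.86460876464844), (98.9638442993164, 148.55999755859375), 88.34443664550781)
[[80, 103, 87], [80, 102, 87], [81, 104, 89], [82, 105, 90], [81, 103, 88], [81, 102, 87], [83, 103, 90], [99, 100, 105], [58, 60, 62], [82, 102, 89], [80, 102, 90], [80, 102, 88], [80, 103, 87], [249, 247, 250], [249, 248, 251], [249, 248, 250], [248, 247, 249], [119, 120, 123], [74, 94, 81], [80, 102, 88], [80, 103, 88], [82, 104, 89], [80, 103, 89], [78, 100, 86]]
```

View pics/crop.png

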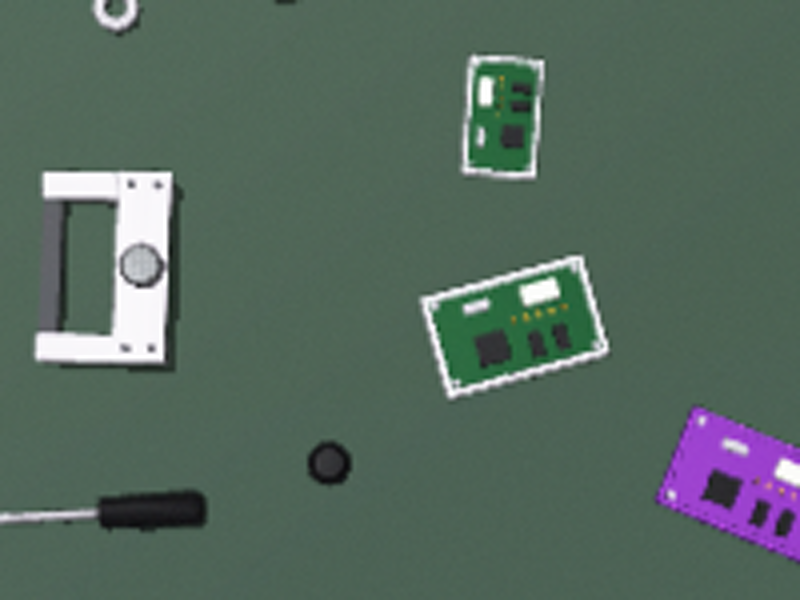

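The candidates, in top-camera pixels, are the large green carrier (318,201), the small green one (315,149), the purple one (379,241) and the tall carrier with coil cans (417,170). The crop confirms that the large green one is the target, being the bigger of its colour with only low parts. The bridge is the white one at about (225,187). I'll refine both poses now.

```bash
cat >> h.py <<'E'
from scipy.optimize import minimize
def box(x0,x1,y0,y1,z0,z1): return np.array([[x,y,z] for x in(x0,x1) for y in(y0,y1) for z in(z0,z1)])/1000
BR=[box(-73,-53,-20,80,0,22),box(53,73,-20,80,0,22),box(-73,73,-20,20,22,34)]
CA=[box(-40,40,-65,65,0,10)]
def w(p,X): 
    c,s=np.cos(p[2]),np.sin(p[2]);return X@np.array([[c,-s,0],[s,c,0],[0,0,1]]).T+[p[0],p[1],0]
def fit(c,parts,p0,th=120,pad=6,S=8):
    q=np.array([proj(c,x) for P in parts for x in w(p0,P)]);x0,y0=(q.min(0)-pad).astype(int);x1,y1=(q.max(0)+pad).astype(int)
    im=c["image"][y0:y1,x0:x1].astype(float)
    fillh = parts is CA
    m=cv2.resize(im.min(2).astype(np.uint8),None,fx=S,fy=S,interpolation=cv2.INTER_CUBIC)>th
    m=m.astype(np.uint8)
    cs,_=cv2.findContours(m,cv2.RETR_EXTERNAL,cv2.CHAIN_APPROX_NONE);k=max(cs,key=cv2.contourArea)
    if fillh: k=cv2.convexHull(k)
    m[:]=0;cv2.drawContours(m,[k],-1,1,-1)
    def cost(d):
        p=[p0[0]+d[0]/1e3,p0[1]+d[1]/1e3,p0[2]+d[2]/50];r=np.zeros_like(m)
        for P in parts:
            u=np.array([(proj(c,x)-[x0,y0]+.5)*S-.5 for x in w(p,P)]);cv2.fillConvexPoly(r,cv2.convexHull((u*16).round().astype(np.int32)),1,shift=4)
        return (r!=m).sum()/m.sum()
    b=minimize(cost,[0,0,0],method="Nelder-Mead",options=dict(initial_simplex=[[0,0,0],[6,0,0],[0,6,0],[0,0,4]],xatol=.05,fatol=1e-5))
    p=[p0[0]+b.x[0]/1e3,p0[1]+b.x[1]/1e3,p0[2]+b.x[2]/50];return [round(p[0],4),round(p[1],4),round(np.degrees(p[2]),2),round(b.fun,3)]
E
python3 - <<'E'
from h import *
for n in("top","scene"):
    c=vision.capture(n)
    for th in(110,140): print(n,th,"car",fit(c,CA,[.505,-.124,.277],th),"br",fit(c,BR,[.547,.16,0],th))
E
```

```text
top 110 car [np.float64(0.505), np.float64(-0.124), np.float64(15.86), np.float64(0.064)] br [np.float64(0.5485), np.float64(0.1646), np.float64(-1.55), np.float64(0.044)]
top 140 car [np.float64(0.505), np.float64(-0.124), np.float64(15.81), np.float64(0.036)] br [np.float64(0.5484), np.float64(0.1642), np.float64(-1.35), np.float64(0.095)]
scene 110 car [np.float64(0.5054), np.float64(-0.1256), np.float64(16.31), np.float64(0.069)] br [np.float64(0.5469), np.float64(0.1637), np.float64(-1.5), np.float64(0.06)]
scene 140 car [np.float64(0.5041), np.float64(-0.1249), np.float64(16.21), np.float64(0.035)] br [np.float64(0.5467), np.float64(0.1637), np.float64(-1.41), np.float64(0.121)]
```

```bash
cat >> h.py <<'E'
def rows(*tg):
    "targets (x,y,z,azimuth of tool y deg) -> shift/turn units from current pose"
    s=ctrl.read_state();T=Rotation.from_quat(s["tool_rot"]);M=T.as_matrix();a0=np.degrees(np.arctan2(M[1,1],M[0,1]))
    print("t",round(s["t"],2),"tcp",s["tcp_pos"].round(4),"az",a0.round(2),"F",s["ft_force"].round(1),"gap",round(s["finger_gap"],4))
    for x,y,z,a in tg:
        G=Rotation.from_matrix(np.array([[np.sin(np.radians(a)),np.cos(np.radians(a)),0],[-np.cos(np.radians(a)),np.sin(np.radians(a)),0],[0,0,-1]]))
        rv=(T.inv()*G).as_rotvec(degrees=True)/6
        print((M.T@(np.array([x,y,z])-s["tcp_pos"])/.04).round(2).tolist()+rv.round(2).tolist())
E
python3 -c "
from h import *
rows((.42,.35,.198,90),(.442,-.142,.15,106))"
```

```text
t 1.15 tcp [0.1605 0.5781 0.1982] az 74.48 F [-0.7  0.5  0. ] gap 0.0928Traceback (most recent call last):
  File "<string>", line 3, in <module>
    rows((.42,.35,.198,90),(.442,-.142,.15,106))
    ~~~~^^^^^^^^^^^^^^^^^^^^^^^^^^^^^^^^^^^^^^^^
  File "h.py", line 51, in rows
    G=Rotation.from_matrix(np.array([[np.sin(np.radians(a)),np.cos(np.radians(a)),0],[-np.cos(np.radians(a)),np.sin(np.radians(a)),0],[0,0,-1]]))
  File "scipy/spatial/transform/_rotation.pyx", line 1143, in scipy.spatial.transform._rotation.Rotation.from_matrix
ValueError: Non-positive determinant (left-handed or null coordinate frame) in rotation matrix 0: [[ 1.000000e+00  6.123234e-17  0.000000e+00]
 [-6.123234e-17  1.000000e+00  0.000000e+00]
 [ 0.000000e+00  0.000000e+00 -1.000000e+00]].
```

```bash
sed -i 's/\[\[np.sin(np.radians(a)),/[[-np.sin(np.radians(a)),/; s/\[-np.cos(np.radians(a)),np.sin/[np.cos(np.radians(a)),np.sin/' h.py
python3 -c "
from h import *
rows((.42,.35,.198,90),(.442,-.142,.15,106))"
```

```text
t 1.15 tcp [0.1605 0.5781 0.1982] az 74.48 F [-0.7  0.5  0. ] gap 0.0928
[-7.78, -3.76, 0.01, -0.0, 0.0, -2.59]
[-11.6, -15.46, 1.21, -0.0, 0.0, -5.25]
```

```bash
python3 -m pendant '[[-7.8,-3.8,0,0,0,-2.6,0.7],[-7.8,-3.8,0,0,0,-2.6,0.7],[-7.8,-3.8,0,0,0,-2.6,0.7],[-7.8,-3.8,0,0,0,-2.6,0.7],[-7.8,-3.8,0,0,0,-2.6,0.7],[-7.8,-3.8,0,0,0,-2.6,0.7],[-7.8,-3.8,0,0,0,-2.6,0.7],[-11.6,-15.5,1.2,0,0,-5.25,0.7],[-11.6,-15.5,1.2,0,0,-5.25,0.7],[-11.6,-15.5,1.2,0,0,-5.25,0.7],[-11.6,-15.5,1.2,0,0,-5.25,0.7],[-11.6,-15.5,1.2,0,0,-5.25,0.7],[-11.6,-15.5,1.2,0,0,-5.25,0.7],[-11.6,-15.5,1.2,0,0,-5.25,0.7],[-11.6,-15.5,1.2,0,0,-5.25,0.7],[-11.6,-15.5,1.2,0,0,-5.25,0.7],[-11.6,-15.5,1.2,0,0,-5.25,0.7],[-11.6,-15.5,1.2,0,0,-5.25,0.7],[-11.6,-15.5,1.2,0,0,-5.25,0.7],[-11.6,-15.5,1.2,0,0,-5.25,0.7]]'
python3 -c "
from h import *
rows((.4423,-.1424,.04,106),(.4423,-.1424,.005,106))"
```

```text
t: 3.15
tcp_pos: [0.4418, -0.1426, 0.1503]
tool_rot: [-0.139, 0.99, 0.0, 0.0]
ft_force: [-0.8, 0.4, -0.5]
finger_gap: 0.0651
grip_force: 0.0
t 3.15 tcp [ 0.4418 -0.1426  0.1503] az 106.01 F [-0.8  0.4 -0.5] gap 0.0651
[-0.01, -0.0, 2.76, 0.0, 0.0, 0.0]
[-0.01, -0.0, 3.63, 0.0, 0.0, 0.0]
```

```bash
python3 -m pendant '[[0,0,2.7,0,0,0,0.7],[0,0,2.7,0,0,0,0.7],[0,0,2.7,0,0,0,0.7],[0,0,3.2,0,0,0,0.7],[0,0,3.6,0,0,0,0.7],[0,0,3.6,0,0,0,0.7]]'
python3 -c "
from h import *
rows((.4577,-.138,.006,106),(.5477-.0071-.0475,-.120,.006,88.5))
c=vision.capture('wrist');save(c,'w1.png')
c=vision.capture('top');print(fit(c,CA,[.505,-.124,.277]))"
```

```text
t: 3.75
tcp_pos: [0.4411, -0.1419, 0.0059]
tool_rot: [-0.14, 0.99, 0.001, -0.001]
ft_force: [-0.5, 0.4, 0.3]
finger_gap: 0.0651
grip_force: 0.0
t 3.75 tcp [ 0.4411 -0.1419  0.0059] az 106.09 F [-0.5  0.4  0.3] gap 0.0651
[-0.43, -0.02, -0.0, 0.02, -0.02, 0.01]
[-1.4, 0.17, -0.0, 0.01, -0.02, 2.93]
[np.float64(0.4642), np.float64(-0.1696), np.float64(71.7), np.float64(0.081)]
```

View pics/w1.png

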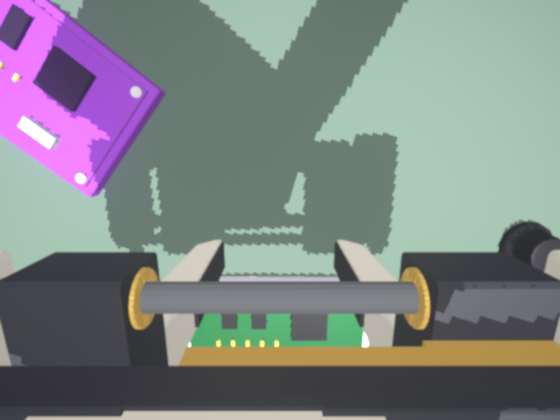

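```bash
python3 -m pendant '[[-0.2,0,0,0,0,0,0.7],[-0.35,0,0,0,0,0,0.7],[-0.45,0,0,0,0,0.1,0.7],[-0.55,0.02,0,0,0,0.4,0.7],[-0.65,0.03,0,0,0,0.7,0.7],[-0.75,0.05,0,0,0,1.0,0.7],[-0.85,0.06,0,0,0,1.3,0.7],[-0.95,0.08,0,0,0,1.6,0.7],[-1.05,0.1,0,0,0,1.9,0.7],[-1.15,0.12,0,0,0,2.2,0.7],[-1.25,0.14,0,0,0,2.5,0.7],[-1.33,0.16,0,0,0,2.75,0.7],[-1.4,0.17,0,0,0,2.93,0.7],[-1.4,0.17,0,0,0,2.93,0.7],[-1.4,0.17,0,0,0,2.93,0.7]]'
python3 -c "
from h import *
c=vision.capture('scene');print(fit(c,CA,[.54,-.121,-.02],140));save(c,'s2.png',s=1.4)
rows((.42,-.13,.006,88.5),(.42,-.13,.12,88.5))"
```

```text
t: 5.35
tcp_pos: [0.4938, -0.1214, 0.0063]
tool_rot: [0.014, 1.0, -0.0, -0.0]
ft_force: [0.4, -0.4, 0.7]
finger_gap: 0.0652
grip_force: 0.0
[np.float64(0.505), np.float64(-0.1259), np.float64(15.72), np.float64(0.494)]
t 5.4 tcp [ 0.4937 -0.1214  0.0062] az 88.43 F [-1.2 -0.9  0.3] gap 0.0653
[1.83, -0.26, 0.01, -0.0, -0.0, -0.01]
[1.84, -0.26, -2.84, -0.0, -0.0, -0.01]
```

View pics/s2.png

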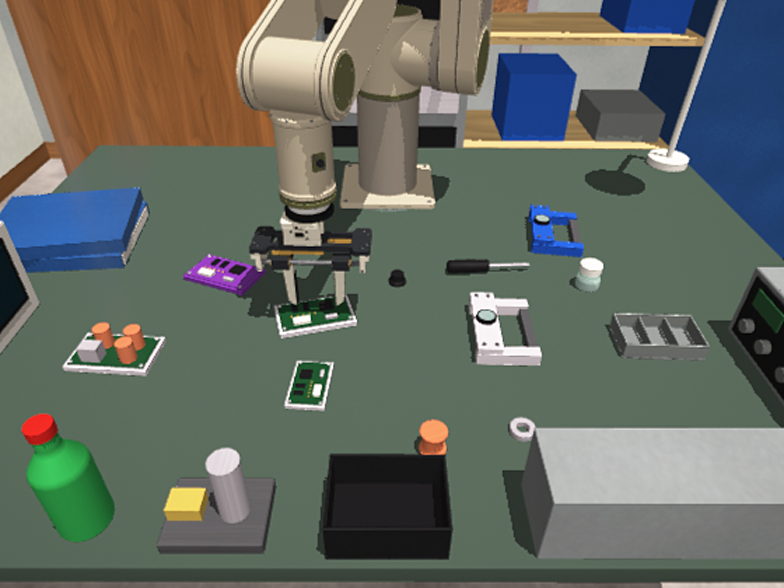

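```bash
python3 -c "
from h import *
c=vision.capture('scene')
for z in (.006,.012,.018,.024,.03,.036): print(z,[ (proj(c,[.5015,-.1214+d,z])*1.4).round().tolist() for d in(-.05,-.0325,.0325,.05)])
save(c,'s3.png',(170,170,290,250),6)"
```

```text
0.006 [[288.0, 313.0], [298.0, 313.0], [335.0, 313.0], [346.0, 313.0]]
0.012 [[287.0, 310.0], [298.0, 311.0], [335.0, 311.0], [345.0, 311.0]]
0.018 [[287.0, 308.0], [297.0, 308.0], [335.0, 308.0], [345.0, 308.0]]
0.024 [[287.0, 305.0], [297.0, 305.0], [335.0, 305.0], [345.0, 305.0]]
0.03 [[286.0, 302.0], [297.0, 302.0], [335.0, 302.0], [345.0, 302.0]]
0.036 [[286.0, 299.0], [296.0, 299.0], [335.0, 300.0], [345.0, 300.0]]
```

View pics/s3.png

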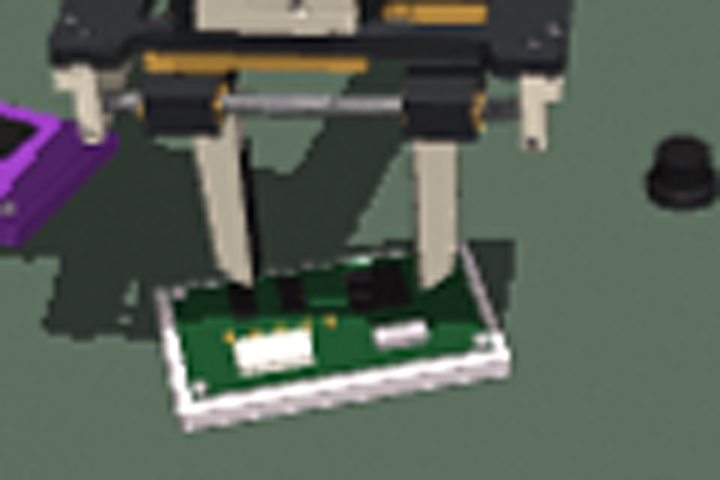

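The fingers passed over the board. When open, their tips ride about 19 mm above the reported TCP: crop row 285 corresponds to z of about 0.025. Nothing moved. I'll lift, go back and descend lower while watching the force.

```bash
python3 -c "
from h import *
rows((.4423,-.1424,.03,106))"
python3 -m pendant '[[0,0,-0.5,0,0,0,0.7],[0,0,-0.5,0,0,0,0.7],[1.3,0.49,-0.6,0,0,-2.93,0.7],[1.3,0.49,-0.6,0,0,-2.93,0.7],[1.3,0.49,-0.6,0,0,-2.93,0.7],[1.3,0.49,-0.6,0,0,-2.93,0.7],[1.3,0.49,0,0,0,-2.93,0.7],[1.3,0.49,0.25,0,0,-2.93,0.7],[1.3,0.49,0.35,0,0,-2.93,0.7],[1.3,0.49,0.35,0,0,-2.93,0.7]]'
python3 -c "
from h import *
rows((.4423,-.1424,-.014,106))"
```

```text
t 5.45 tcp [ 0.4936 -0.1214  0.0062] az 88.42 F [-0.2  0.3 -0.2] gap 0.0653
[1.27, -0.56, -0.59, 0.0, -0.0, -2.93]
t: 6.45
tcp_pos: [0.4422, -0.1004, -0.0082]
tool_rot: [-0.138, 0.99, 0.0, -0.001]
ft_force: [-0.3, 0.8, -0.5]
finger_gap: 0.0653
grip_force: 0.0
t 6.45 tcp [ 0.4422 -0.1004 -0.0082] az 105.91 F [-0.3  0.8 -0.5] gap 0.0653
[0.28, -1.01, 0.15, 0.01, -0.01, -0.02]
```

```bash
python3 -m pendant '[[0.28,-1.0,0,0,0,0,0.7],[0.28,-1.0,0,0,0,0,0.7],[0.28,-1.0,0.08,0,0,0,0.7],[0.28,-1.0,0.15,0,0,0,0.7],[0.28,-1.0,0.15,0,0,0,0.7]]'
python3 -c "
from h import *
c=vision.capture('scene');save(c,'s4.png',(170,170,290,250),6)
for z in (0,.006,.012): print(z,[ ((proj(c,[.4423+.0075-.276*d,-.1424+.96*d,z])-[170,170])*6).round().tolist() for d in(-.0325,.0325)])
rows((.4423,-.1424,-.014,106),(.4577,-.138,-.014,106),(.5477-.0071-.0475,-.120,-.014,88.5))"
```

```text
t: 6.95
tcp_pos: [0.4421, -0.1411, -0.0143]
tool_rot: [-0.139, 0.99, 0.0, -0.0]
ft_force: [-0.4, -0.5, 0.1]
finger_gap: 0.0649
grip_force: 0.0
0 [[224.0, 270.0], [376.0, 245.0]]
0.006 [[222.0, 258.0], [375.0, 234.0]]
0.012 [[221.0, 247.0], [374.0, 222.0]]
t 7.0 tcp [ 0.4422 -0.1411 -0.0141] az 106.02 F [ 0.2 -0.5  0.4] gap 0.0649
[0.01, -0.03, -0.0, 0.01, -0.01, 0.0]
[-0.39, -0.03, -0.0, 0.01, -0.01, 0.0]
[-1.37, 0.16, -0.0, 0.01, -0.01, 2.92]
```

View pics/s4.png

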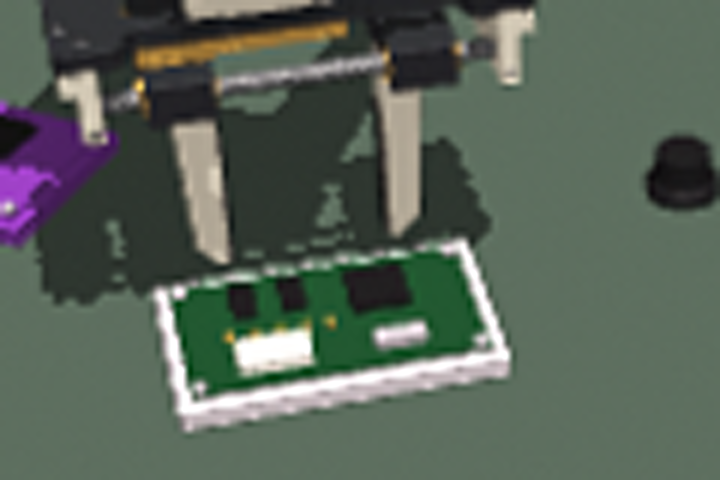

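The tips are now about 5 mm above the bench: crop points (222,263) and (395,236), just behind the plate. I'll do the side push again.

```bash
python3 -m pendant '[[-0.2,0,0,0,0,0,0.7],[-0.35,0,0,0,0,0,0.7],[-0.45,0,0,0,0,0.1,0.7],[-0.55,0.02,0,0,0,0.4,0.7],[-0.65,0.03,0,0,0,0.7,0.7],[-0.75,0.05,0,0,0,1.0,0.7],[-0.85,0.06,0,0,0,1.3,0.7],[-0.95,0.08,0,0,0,1.6,0.7],[-1.05,0.1,0,0,0,1.9,0.7],[-1.15,0.12,0,0,0,2.2,0.7],[-1.25,0.14,0,0,0,2.5,0.7],[-1.33,0.16,0,0,0,2.75,0.7],[-1.37,0.16,0,0,0,2.92,0.7],[-1.37,0.16,0,0,0,2.92,0.7]]'
python3 -c "
from h import *
c=vision.capture('scene');print(fit(c,CA,[.54,-.121,-.02],140));print(fit(c,CA,[.53,-.121,.1],140))
rows((.44,-.13,-.01,88.5),(.44,-.13,.08,88.5))"
```

```text
t: 8.4
tcp_pos: [0.4931, -0.1202, -0.014]
tool_rot: [0.013, 1.0, 0.0, -0.001]
ft_force: [-4.1, 1.2, 1.9]
finger_gap: 0.065
grip_force: 1.9
[np.float64(0.5415), np.float64(-0.1233), np.float64(-1.54), np.float64(0.063)]
[np.float64(0.5415), np.float64(-0.1233), np.float64(-1.49), np.float64(0.064)]
t 8.45 tcp [ 0.4931 -0.1202 -0.0141] az 88.48 F [-3.3  2.3  2. ] gap 0.0652
[1.32, -0.28, -0.1, 0.01, -0.01, -0.0]
[1.32, -0.28, -2.35, 0.01, -0.01, -0.0]
```

```bash
python3 -c "
from h import *
rows((.5392,-.225,.06,-1.5))"
python3 -m pendant '[[0.5,0,0,0,0,0,0.7],[1.0,0,0,0,0,0,0.7],[1.0,0,-1,0,0,0,0.7],[1.0,0,-1.9,0,0,0,0.7],[1.0,0,-1.9,0,0,0,0.5]]'
python3 -c "
from h import *
rows((.5392,-.225,.06,-1.5))"
```

```text
t 8.45 tcp [ 0.4931 -0.1202 -0.0141] az 88.48 F [-3.3  2.3  2. ] gap 0.0652
[-1.22, -2.59, -1.85, -0.0, -0.01, 15.0]
t: 8.95
tcp_pos: [0.4579, -0.1212, 0.0681]
tool_rot: [0.013, 1.0, -0.002, 0.005]
ft_force: [0.2, -1.4, 1.6]
finger_gap: 0.061
grip_force: 0.0
t 8.95 tcp [ 0.4579 -0.1212  0.0681] az 88.48 F [ 0.2 -1.4  1.6] gap 0.061
[-2.1, -2.54, 0.23, 0.05, 0.1, 15.0]
```

```bash
python3 -m pendant '[[-2.15,-2.6,0,0,0,15,0.5],[-2.15,-2.6,0,0,0,15,0.5],[-2.15,-2.6,0,0,0,15,0.5],[-2.15,-2.6,0,0,0,15,0.5],[-2.15,-2.6,0,0,0,15,0.5],[-2.15,-2.6,0,0,0,15,0.5],[-2.15,-2.6,0,0,0,15,0.5],[-2.15,-2.6,0,0,0,15,0.5],[-2.15,-2.6,0,0,0,15,0.5],[-2.15,-2.6,0,0,0,15,0.5],[-2.15,-2.6,0,0,0,15,0.5],[-2.15,-2.6,0,0,0,15,0.5],[-2.15,-2.6,0,0,0,15,0.5],[-2.15,-2.6,0.9,0,0,15,0.5],[-2.15,-2.6,0.9,0,0,15,0.5]]'
python3 -c "
from h import *
c=vision.capture('scene');print(fit(c,CA,[.54,-.121,-.02],140));save(c,'s5.png',(130,150,290,270),5)
s=ctrl.read_state()['tcp_pos']
for z in (0,.02,.03,.04,.05): print(z,[ ((proj(c,[s[0]+d,s[1],z])-[130,150])*5).round().tolist() for d in(-.023,.023)])
rows((.5392,-.225,-.014,-1.5))"
```

```text
t: 10.45
tcp_pos: [0.5334, -0.2242, 0.0217]
tool_rot: [0.716, 0.698, -0.001, -0.003]
ft_force: [-1.4, -0.3, -1.1]
finger_gap: 0.0464
grip_force: 0.0
[np.float64(0.5407), np.float64(-0.1232), np.float64(-1.95), np.float64(0.023)]
0 [[266.0, 390.0], [248.0, 453.0]]
0.02 [[261.0, 358.0], [243.0, 420.0]]
0.03 [[258.0, 341.0], [240.0, 403.0]]
0.04 [[255.0, 324.0], [237.0, 386.0]]
0.05 [[253.0, 307.0], [234.0, 369.0]]
t 10.5 tcp [ 0.5342 -0.2246  0.0236] az -1.44 F [ 0.2  0.1 -0.3] gap 0.0468
[-0.01, 0.13, 0.94, -0.05, -0.02, 0.01]
```

View pics/s5.png

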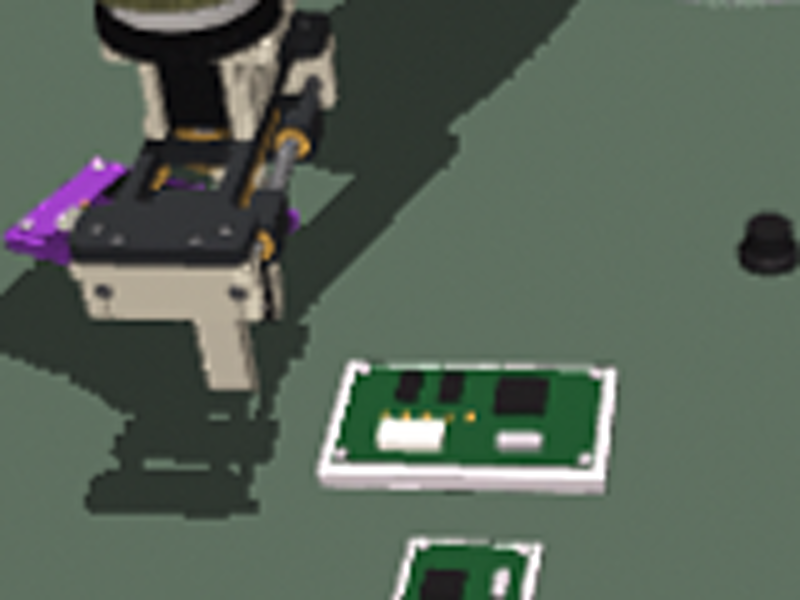

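```bash
python3 -m pendant '[[0,0.13,0,0,0,0,0.5],[0,0.13,0.5,0,0,0,0.5],[0,0.13,0.8,0,0,0,0.5],[0,0.13,0.94,0,0,0,0.5],[0,0.13,0.94,0,0,0,0.5],[0,0.13,0.94,0,0,0,0.5]]'
python3 -c "
from h import *
c=vision.capture('scene');save(c,'s6.png',(150,180,290,270),5)
s=ctrl.read_state()['tcp_pos']
for z in (0,.006,.012): print(z,[ ((proj(c,[s[0]+d,s[1]+e,z])-[150,180])*5).round().tolist() for d,e in((.023,0.0075),(.035,.0075))])
rows()"
```

```text
t: 11.1
tcp_pos: [0.5422, -0.2262, -0.0108]
tool_rot: [0.716, 0.698, 0.0, 0.0]
ft_force: [-0.6, 0.1, 0.3]
finger_gap: 0.0466
grip_force: 0.0
0 [[158.0, 314.0], [153.0, 332.0]]
0.006 [[156.0, 304.0], [151.0, 322.0]]
0.012 [[154.0, 295.0], [149.0, 312.0]]
t 11.15 tcp [ 0.5423 -0.2263 -0.0105] az -1.53 F [ 0.6 -0.4 -0.5] gap 0.0467
```

View pics/s6.png

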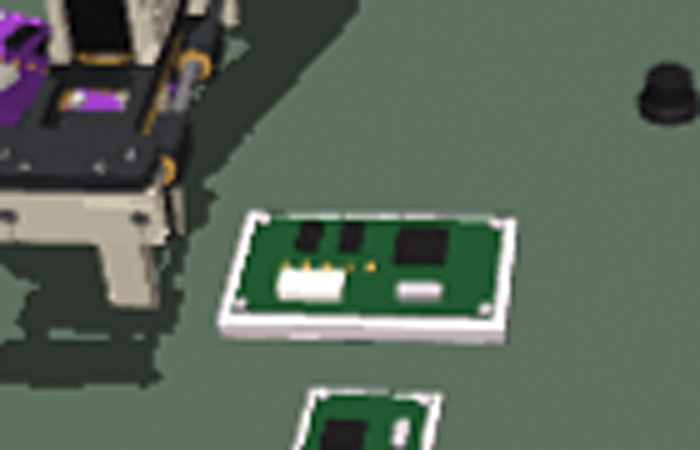

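```bash
python3 -m pendant '[[0,-0.08,0.08,0,0,0,0.5],[0.3,-0.08,0.08,0,0,0,0.5],[0.6,-0.08,0.08,0,0,0,0.5],[0.8,-0.08,0.08,0,0,0,0.5],[1.0,-0.08,0.08,0,0,0,0.5],[1.3,-0.08,0.08,0,0,0,0.5],[1.6,-0.08,0.08,0,0,0,0.5],[2.0,-0.08,0.08,0,0,0,0.5],[2.4,-0.08,0.08,0,0,0,0.5],[2.8,-0.08,0.08,0,0,0,0.5],[3.2,-0.08,0.08,0,0,0,0.5],[3.6,-0.08,0.08,0,0,0,0.5],[4.0,-0.08,0.08,0,0,0,0.5],[4.3,-0.08,0.08,0,0,0,0.5],[4.6,-0.08,0.08,0,0,0,0.5],[4.8,-0.08,0.08,0,0,0,0.5],[4.9,-0.08,0.08,0,0,0,0.5],[4.9,-0.08,0.08,0,0,0,0.5]]'
python3 -c "
from h import *
c=vision.capture('scene');print(fit(c,CA,[.544,.042,-.026],140))
rows((.5477-.0019,.0915,-.0137,-1.5))"
```

```text
t: 12.95
tcp_pos: [0.5438, -0.0292, -0.0146]
tool_rot: [0.716, 0.698, 0.0, -0.0]
ft_force: [-0.4, 0.7, -0.4]
finger_gap: 0.0466
grip_force: 0.0
[np.float64(0.546), np.float64(0.0467), np.float64(-1.31), np.float64(0.338)]
t 13.0 tcp [ 0.5438 -0.0295 -0.0147] az -1.52 F [-0.5 -0.4  0.1] gap 0.0462
[3.03, -0.03, -0.02, -0.0, -0.01, -0.0]
```

```bash
python3 -m pendant '[[0.2,0,0,0,0,0,0.5],[0.5,0,0,0,0,0,0.5],[0.8,0,0,0,0,0,0.5],[1.1,0,0,0,0,0,0.5],[1.4,0,0,0,0,0,0.5],[1.7,0,0,0,0,0,0.5],[2.0,0,0,0,0,0,0.5],[2.2,0,0,0,0,0,0.5],[2.4,0,0,0,0,0,0.5],[2.55,0,0,0,0,0,0.5],[2.7,0,0,0,0,0,0.5],[2.8,0,0,0,0,0,0.5],[2.85,0,0,0,0,0,0.5],[2.9,0,0,0,0,0,0.5]]'
python3 -c "
from h import *
for n in('top','scene'):
    c=vision.capture(n)
    if n=='scene': save(c,'s7.png',(200,170,350,270),5)
rows((.5477-.0019,.0915,-.0137,-1.5))"
```

```text
t: 14.4
tcp_pos: [0.5469, 0.086, -0.0146]
tool_rot: [0.717, 0.698, -0.0, 0.0]
ft_force: [-1.3, -1.9, -1.5]
finger_gap: 0.0463
grip_force: 1.0
t 14.5 tcp [ 0.547   0.0862 -0.0145] az -1.54 F [ 0.2 -0.1  0.2] gap 0.0464
[0.13, -0.03, -0.02, 0.0, -0.0, -0.01]
```

View pics/s7.png

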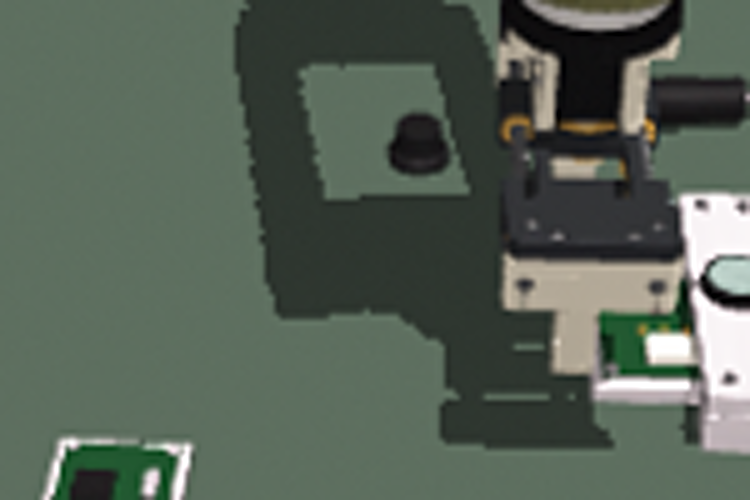

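The carrier is now through under the bar, at crop (640,350), with fingers behind it. It is a few mm short of the stop, so I'll creep forward while watching the force.

```bash
python3 -m pendant '[[0.03,0,0,0,0,0,0.5],[0.06,0,0,0,0,0,0.5],[0.09,0,0,0,0,0,0.5],[0.11,0,0,0,0,0,0.5],[0.13,0,0,0,0,0,0.5],[0.13,0,0,0,0,0,0.5]]'
```

```text
t: 15.1
tcp_pos: [0.5472, 0.0884, -0.0145]
tool_rot: [0.717, 0.697, -0.002, 0.001]
ft_force: [-0.9, -14.6, 1.7]
finger_gap: 0.0467
grip_force: 7.4
```

Against the stop: 14.6 N, and the tool has stalled. I'll add a little more to square it, then back straight off and lift.

```bash
python3 -m pendant '[[0.04,0,0,0,0,0,0.5],[0.06,0,0,0,0,0,0.5],[0.06,0,0,0,0,0,0.5]]'
python3 -m pendant '[[-0.15,0,0,0,0,0,0.5],[-0.5,0,0,0,0,0,0.5],[-1.2,0,0,0,0,0,0.5],[-2,0,0,0,0,0,0.5],[-2.5,0,-1,0,0,0,0.5],[-2.5,0,-2,0,0,0,0.5],[-3.5,0,-3.5,0,0,0,0.5],[-4.5,0,-4.5,0,0,0,0.5],[-5.5,0,-4.5,0,0,0,0.5],[-6.5,0,-4.5,0,0,0,0.5],[-6.5,0,-4.5,0,0,0,0.5],[-6.5,0,-4.5,0,0,0,0.5]]'
cat >> h.py <<'E'
def edges(c):
    # visible carrier green board region before bar: trailing edge line at z=.01
    pass
E
python3 -c "
from h import *
out=[]
c=vision.capture('top');a=c['image'][130:230,170:300]
b=vision.capture('scene');s=b['image'][180:270,290:430]
t1=cv2.resize(a,None,fx=5,fy=5,interpolation=cv2.INTER_CUBIC);t2=cv2.resize(s,None,fx=5,fy=5,interpolation=cv2.INTER_CUBIC)
def draw(im,cam,o,pts):
    for p in pts:
        u=((proj(cam,p)-o+.5)*5-.5).round().astype(int);cv2.circle(im,tuple(map(int,u)),2,(255,0,0),-1)
P=w([.5477,.1640,np.radians(-1.5)],CA[0][1::2])
draw(t1,c,[170,130],P);draw(t2,b,[290,180],P)
m=np.zeros((max(t1.shape[0],t2.shape[0]),t1.shape[1]+t2.shape[1],3),np.uint8)
m[:t1.shape[0],:t1.shape[1]]=t1;m[:t2.shape[0],t1.shape[1]:]=t2
m=cv2.resize(m,(800,int(m.shape[0]*800/m.shape[1])),interpolation=cv2.INTER_AREA);cv2.imwrite('pics/fin.png',m[:,:,::-1])
rows()"
```

```text
t: 15.4
tcp_pos: [0.5472, 0.0885, -0.0145]
tool_rot: [0.717, 0.697, -0.003, 0.002]
ft_force: [-1.7, -24.7, 2.3]
finger_gap: 0.0467
grip_force: 12.4
t: 16.6
tcp_pos: [0.54, -0.1676, 0.1655]
tool_rot: [0.717, 0.697, 0.0, -0.0]
ft_force: [0.2, 0.1, 0.5]
finger_gap: 0.0465
grip_force: 0.0
t 16.7 tcp [ 0.5399 -0.1655  0.1649] az -1.53 F [0.  0.  0.2] gap 0.0466
```

View pics/fin.png

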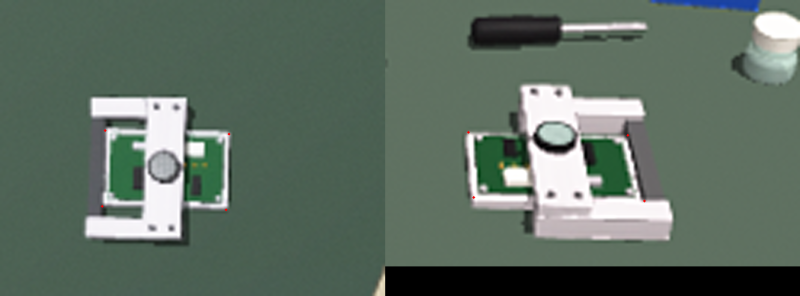

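The carrier sits square against the dark stop. The predicted home corners, for example (230,133) and (228,208) in the left view, fall on its edges. The screwdriver and jar are undisturbed, and the hand is clear.

```bash
python3 -c "
from bench import ctrl
print(ctrl.job_done())"
```

```text
the job is handed in; nothing more can be done
None
```

The flat carrier was pushed under the bridge until it sat squarely against the stop bar, the hand was moved clear, and the job was handed in at about 17 s.

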